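Send a lacquered lamp shell down the drying rail

TASK

One of the two roller hangers carries a freshly lacquered lamp shell, which nothing may touch: take that hanger by its grip tab, hook both its rollers over the upper half of the sloped rail with the ball end facing downhill, and let go so that it rolls down by itself to the sprung catch. Once it has come to rest there, push it on by its rear pad until the ball snaps through the catch and rests on the buffer, then stop pushing and back away. Do not bottom the buffer, and leave the empty hanger and the pliers where they are.

Things in the scene. Friction and masses are not known exactly. Their poses are not given: they have to be found in the camera images.
- loaded_hanger: Roller hanger with the chromed lamp shell fixed on its tray. 0.6 kg, stands upright, 216 mm tall. Origin: tray underside, z up. y is the line of its rollers: ball at -y, push pad at +y. A bent strap joins tray and rollers on the -x side only; +x is open: there the rail enters, between shell top (z 77 mm) and rollers. It fills x -51..+38, y -104..+68 mm; tray x -50..+38, y +-46, z 0 to 9.
- loaded_hanger_grip (a point): Centre of its black grip tab, 10 mm thick (x), 36 wide (y), 40 high; 196 mm above the tray's underside, 64 mm above loaded_hanger_mid. Same axes as the hanger. Grip from above across x; fingertips may reach 28 mm below this point, where the head plate begins on the -x side.
- loaded_hanger_mid (a point): Midway between its rollers, on the line where they touch the rail, 132 mm above the tray's underside. Rollers at y -40 and +40 mm: hub 24 mm diameter, tapered 34 mm flanges that reach 5 mm down beside the rail and centre it from up to 4 mm off. Hooking on with this point 17 mm above the rail's top leaves 8 mm under the flanges and 13 mm over the shell. The rollers turn with some drag: it rolls at about 0.1 m/s.
- loaded_hanger_ball (a point): Centre of the steel ball (18 mm diameter, on an 8 mm stem) at the hanger's front (-y) end, 95 mm ahead of loaded_hanger_mid and 12 mm above it.
- loaded_hanger_pad (a point): Centre of the outer face of the rear push pad (rubber, 24 mm wide, 16 high, on an angle whose top edge is 10 mm above this point), 68 mm behind loaded_hanger_mid (+y) and 16 mm above it, in line with the rail: 16 mm over the rail's top when it hangs there. Push along -y.
- empty_hanger_grip (a point): Grip tab of the other hanger: the same shape, but a bare peg in place of the shell. To be left where it stands.
- rail: Steel flat bar on edge, 10 mm thick, 25 high, 460 long, on a fixed stand (base 60 mm wide, feet 150). Origin: middle of its top face. y runs uphill along it (slope 6 degrees), x across, z square to its top. Clear from y -150 to +200 mm. The hanger hangs right with its x and y along the rail's: bring it upright, hook on along the rail's +x, then lower; the uphill roller touches first.
- rail_load (a point): Point on the rail's top face, 110 mm uphill of its middle: a good place to set loaded_hanger_mid.
- catch_mouth (a point): Middle between the two sprung catch rollers (upright, 14 mm diameter, 8 mm apart, each yields 8 mm sideways) at the rail's low end, 180 mm downhill of the rail's middle and 12 mm above its top. The ball comes to rest about 12 mm uphill of this point; pushing it through takes about 9 N at the peak, after that the catch draws it on.
- catch_seat (a point): Where the ball's centre lies when it is home, 11.5 mm downhill of catch_mouth: ball on the rubber buffer. The hanger moves about 23 mm from its rest at the catch to here.
- buffer (a joint): Travel of the sprung rubber buffer behind the catch, m: 0 at rest, 0.008 bottomed; 2.5 N per mm.
- wet_shell: The lacquered lamp shell on the loaded hanger. Origin: centre of its mouth, 9 mm above the tray's underside.
- pliers: Pliers, 41 x 168 x 12 mm, lying on the bench between the hangers and the rail; to be left there.

How it is judged:
By the outcome, as a careful person would: the job done as asked, in the order asked, and still so for the second after the job is handed in, with the robot touching nothing.
It also fails if it takes over 54 s, if anything falls off the work surface, if the arm or the gripper's body presses on something with over 40 N, if the wrist force passes 120 N, or if a joint passes its speed limit or range.

ROBOT

A 6-joint arm with a two-finger parallel gripper is mounted at the origin on a cart in front of the work surface, level with it; the furniture and walls round the work are solid. World frame = base frame: x ahead of the robot, y to its left, z up, the work surface at z = 0. Lengths are in m, angles in rad, forces in N, time in s.
With the tool pointing down it reaches from about 0.375 to 0.9 m from the base axis. Payload 3.1 kg.
Tool frame: the origin (TCP) lies at the very end of the fingers, on their centre line; the grasp point (between the pads) lies 19 mm behind it; z points along the fingers, y is the line along which they close (so a half turn about z gives the same grasp; the last joint's range is limited). The gripper opens to 85 mm and grips with 20 to 120 N. Pads are 22 mm wide; open, the fingers measure 114 mm over their backs; the gripper's body (76 mm by 85 mm) begins 54 mm behind the grasp point. The pads swing forward as they close: fully open they stand 13 mm farther back than shut.
Start: joints at [0.929, 0.527, 1.433, -0, 1.181, -0.178], TCP at [0.279, 0.559, 0.231] pointing down, gripper open.
Joint ranges: [-3.08, 3.08], [-0.75, 2.2], [0.22, 2.44], [-1.43, 4.57], [0, 2.65], [-2.85, 2.85]. Speed limits (rad/s): [2.79, 2.79, 3.14, 3.14, 3.14, 3.14].

INTERFACE

Orientations are given as a rotation vector (axis times angle).
In Python, from workcell import telemetry, eyes, bot, find_in, cut_out gives the robot as it stands. The module is installed in compiled form; this text tells all that it offers.
- The arm moves only by the tool send_rows, never from a script. Its argument "plan" is a list of rows, each an object with "translation": the shift along the tool's x, y, z in mm, a list of three; "spin": the turn about the tool's z in degrees; "grip": the opening, from -1 (shut) to 1 (fully open). In form: [{"translation": [dx, dy, dz], "spin": spin, "grip": grip}, ...]. A call has 1 to 10 rows; each row shifts and turns the commanded pose from where the row before left it, along the tool's axes as they then stand; what a row does not reach is not made up. A row lasts 1/12 s, in which the tool goes at most 41.7 mm and 7.16 degrees, less where a joint would pass 70% of its speed; a pose out of reach is approached as far as the arm can. A call with a gripper value outside its range is refused whole. The fingers move at their own pace and stop on an object; "squeeze" is the grip in N (left out, the last holds). Time passes only in rows, so rows that do not move let the fingers close. It gives the time, the measured TCP pose, the force, the opening and the grip force at its end, in the units of the state.
- telemetry.observe(): the state, without advancing time (a new reading comes with each control period).
- eyes.camera(name): name is "scene" or "top" or "wrist"; returns the picture (480x640x3 uint8, blue, green, red); there is no depth.
- eyes.calibration(name): a dict with "mtx" (3x3 intrinsics, pixels), "R" (3x3) and "t" (3): a world point X has camera coordinates R X + t; the wrist camera has in their place "T_tool_cam" (4x4, takes a point from camera to tool coordinates, whose origin is the TCP and whose axes are the flange's). Camera axes: x right, y down, z forward; pixel columns grow to the right and rows downward; lengths in m; the calibration is good to about 2 mm. A picture is of the moment at which its call begins: read the wrist's pose just before it. calibration takes no time and is no camera call.
- bot.close_job(): hands the job in; it is judged then, once.
Trained networks look in the newest picture that a camera, given by its name, has taken for a name from the list of things; names that differ only in an ending like _2 or _b are one class to them, and where a whole thing is asked for, a point or a joint stands for the part that bears it (a point fixed in the world has none). Each returns a list of dicts, best first, with "p" (0 to 1); they miss things now and then, are a little off and sometimes report something else, mostly with a low value. They report only what shows in the picture. A call takes as long as a camera call.
- find_in(camera, thing): "bbox" ([centre column, centre row, width, height] in pixels, round what is visible of it).
- cut_out(camera, thing): "pixels" (480x640 bool, what is visible of it) and "bbox" ([centre column, centre row, width, height] in pixels, round what is visible of it).
The state is a dict: "time": time; "joint_pos": joint angles; "joint_vel": joint speeds; "effort": joint torques, N m; "position": TCP position; "eef_rot": TCP orientation; "contact_force": force on the tool from outside, world axes, zero at the start; "ft_torque": the same for the moment, N m; "opening": finger opening in m; "gripper_force": force on a finger pad.
Only numpy, scipy, OpenCV 4.12 (cv2) and the standard library are available. Lean on these libraries where they do the work, as an engineer would, in place of code of your own. Each camera call takes 0.05 s, during which the arm holds its last target. There are 200 camera calls.

## Working session

There is one attempt and no reset: what is moved stays moved. The work goes in short steps, Python scripts to look and compute and a tool call to move; the robot and the scene stay as the last step left them, time stands still between calls to the robot, and variables do not carry over. Pictures are saved under pics/ and viewed, at most 14 in all, crops included, and the job is handed in when it is done.

Besides the shell and the picture viewer there is one more tool, called after "Call:" as name(argument=value, ...) on one line, values as JSON. send_rows: Moves the arm, as the interface text tells. Its arguments: {"type":"object","properties":{"plan":{"type":"array"},"squeeze":{"type":"number"}},"required":["plan"]}

```bash
mkdir -p pics
cat > h.py <<'E'
import numpy as np,cv2
from scipy.spatial.transform import Rotation as Rn
from workcell import telemetry,eyes,bot,find_in,cut_out
def cam(name):
    c=eyes.calibration(name);K=np.array(c['mtx'])
    if name=='wrist':
        s=telemetry.observe();T=np.eye(4);T[:3,:3]=Rn.from_rotvec(s['eef_rot']).as_matrix();T[:3,3]=s['position']
        M=np.linalg.inv(T@np.array(c['T_tool_cam']));return K,M[:3,:3],M[:3,3]
    return K,np.array(c['R']),np.array(c['t']).ravel()
def proj(C,X):
    K,R,t=C;p=K@(R@np.asarray(X,float).T+t[:,None] if np.ndim(X)>1 else K*0@X+R@np.asarray(X,float)+t);return (p[:2]/p[2]).T
def onz(C,u,z):
    K,R,t=C;o=-R.T@t;d=R.T@np.linalg.inv(K)@np.array([u[0],u[1],1.]);return o+d*(z-o[2])/d[2]
E
python3 - <<'E'
from h import *
s=telemetry.observe();print({k:np.round(v,3) for k,v in s.items()})
for n in ('scene','top'):
    im=eyes.camera(n);cv2.imwrite(f'pics/{n}0.png',im);C=cam(n);print(n,np.round(C[0],1).tolist(),np.round(-C[1].T@C[2],3),np.round(C[1],3).tolist())
    for th in ('loaded_hanger','loaded_hanger_grip','loaded_hanger_mid','loaded_hanger_ball','loaded_hanger_pad','empty_hanger_grip','rail','wet_shell','pliers'):
        print(th,[(np.round(r['bbox']).tolist(),round(r['p'],2)) for r in find_in(n,th)[:3]])
print(np.round(eyes.calibration('wrist')['T_tool_cam'],3))
E
```

```text
{'time': np.float64(0.0), 'joint_pos': array([ 0.929,  0.528,  1.434,  0.   ,  1.181, -0.179]), 'joint_vel': array([ 0.   , -0.   ,  0.   , -0.   ,  0.002,  0.002]), 'effort': array([ 0.0000e+00, -4.4235e+01, -1.7803e+01, -0.0000e+00,  8.0000e-03,
        0.0000e+00]), 'position': array([0.279, 0.559, 0.23 ]), 'eef_rot': array([-7.200e-01, -3.057e+00,  3.000e-03]), 'contact_force': array([-0.087, -0.412,  0.362]), 'ft_torque': array([ 0.032, -0.008, -0.002]), 'gripper_force': np.float64(0.0), 'opening': np.float64(0.085)}
scene [[449.5, 0.0, 315.9], [0.0, 449.5, 242.0], [0.0, 0.0, 1.0]] [ 0.245 -0.618  0.747] [[0.886, -0.464, -0.013], [-0.311, -0.573, -0.758], [0.344, 0.675, -0.652]]
loaded_hanger [([244.0, 246.0, 48.0, 98.0], 0.85)]
loaded_hanger_grip [([243.0, 244.0, 51.0, 96.0], 0.85)]
loaded_hanger_mid [([243.0, 243.0, 49.0, 95.0], 0.94)]
loaded_hanger_ball [([243.0, 245.0, 50.0, 96.0], 0.58)]
loaded_hanger_pad [([242.0, 245.0, 50.0, 95.0], 0.98)]
empty_hanger_grip [([282.0, 315.0, 54.0, 108.0], 0.94)]
rail [([381.0, 236.0, 174.0, 144.0], 0.88)]
wet_shell []
pliers [([306.0, 305.0, 46.0, 55.0], 0.61)]
top [[548.0, 0.0, 319.7], [0.0, 548.0, 238.4], [0.0, 0.0, 1.0]] [ 0.362 -0.002  1.09 ] [[0.108, -0.994, 0.002], [-0.972, -0.106, -0.209], [0.208, 0.021, -0.978]]
loaded_hanger [([257.0, 308.0, 107.0, 47.0], 0.83)]
loaded_hanger_grip [([255.0, 309.0, 105.0, 47.0], 0.64)]
loaded_hanger_mid [([255.0, 309.0, 103.0, 45.0], 0.56)]
loaded_hanger_ball [([258.0, 310.0, 102.0, 46.0], 0.72)]
loaded_hanger_pad [([257.0, 311.0, 100.0, 47.0], 0.75), ([347.0, 183.0, 273.0, 69.0], 0.53)]
empty_hanger_grip [([388.0, 328.0, 102.0, 51.0], 0.97)]
rail [([349.0, 182.0, 273.0, 63.0], 0.58), ([466.0, 182.0, 9.0, 11.0], 0.43)]
wet_shell [([256.0, 305.0, 34.0, 34.0], 0.78)]
pliers [([337.0, 278.0, 81.0, 16.0], 0.72)]
[[ 0.    -0.957 -0.29   0.074]
 [ 1.     0.    -0.     0.   ]
 [ 0.    -0.29   0.957 -0.143]
 [ 0.     0.     0.     1.   ]]
```

Run:
```python
import cv2
a=cv2.imread('pics/top0.png')[130:380,180:520];cv2.imwrite('pics/top0c.png',cv2.resize(a,(800,588),interpolation=cv2.INTER_CUBIC))
a=cv2.imread('pics/scene0.png')[150:380,190:490];cv2.imwrite('pics/scene0c.png',cv2.resize(a,None,fx=2.6,fy=2.6,interpolation=cv2.INTER_CUBIC))
```

```text
(no output)
```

View pics/top0c.png

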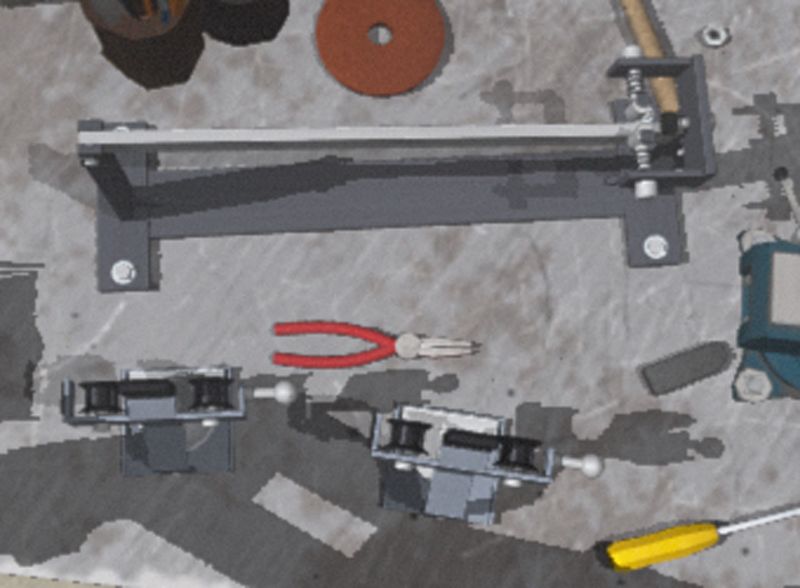

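View pics/scene0c.png

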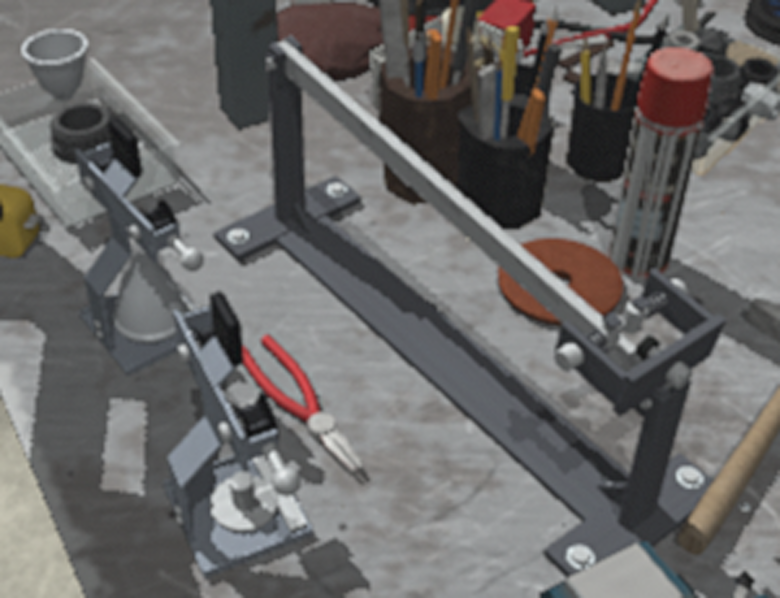

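The left/far hanger (top crop ball at (285,392), scene crop ball at (190,255)) carries the shell. The rail's high end is at top crop (80,138), with the catch on the right at (640,132). I'll triangulate a first estimate.

```bash
cat >> h.py <<'E'
def tri(obs):
    A=np.zeros((3,3));b=np.zeros(3);L=[]
    for C,u in obs:
        K,R,t=C;o=-R.T@t;d=R.T@np.linalg.inv(K)@np.array([u[0],u[1],1.]);d/=np.linalg.norm(d);P=np.eye(3)-np.outer(d,d);A+=P;b+=P@o;L.append((P,o))
    X=np.linalg.solve(A,b);return X,[np.linalg.norm(P@(X-o)) for P,o in L]
E
python3 - <<'E'
from h import *
T=cam('top');S=cam('scene')
f=lambda u:(180+u[0]/2.353,130+u[1]/2.353)
g=lambda u:(190+u[0]/2.6,150+u[1]/2.6)
for n,a,b in (('ball',(285,392),(190,255)),('rail hi',(80,138),(283,45)),('catch near knob',(647,188),(569,356)),('rail lo',(628,132),(603,330)),('tab',(148,386),(125,145)),('empty ball',(591,465),(286,474))):
    X,e=tri([(T,f(a)),(S,g(b))]);print(n,X.round(4),np.round(e,4))
b=onz(T,f((285,392)),.144);print('ball z144',b)
r1=onz(T,f((97,397)),.149);r2=onz(T,f((209,391)),.149);print('rollers',r1,r2,np.degrees(np.arctan2(-(r1-r2)[0],(r1-r2)[1])))
E
```

```text
ball [0.4581 0.0382 0.1463] [0.0011 0.0011]
rail hi [0.62   0.2035 0.1987] [0.0024 0.0024]
catch near knob [ 0.6319 -0.2099  0.176 ] [0.0006 0.0006]
rail lo [ 0.675  -0.1947  0.1671] [0.0007 0.0007]
tab [0.4462 0.1311 0.1966] [0.0004 0.0004]
empty ball [ 0.4299 -0.1879  0.1476] [0.0016 0.0016]
ball z144 [0.45724563 0.03854744 0.144     ]
rollers [0.43832376 0.17416055 0.149     ] [0.45147859 0.09355537 0.149     ] 9.269003633234394
```

Call:
send_rows(plan=[{"translation": [0,0,-18],"spin": 6.8,"grip": 1},{"translation": [0,0,-18],"spin": 6.8,"grip": 1},{"translation": [0,0,-18],"spin": 6.8,"grip": 1},{"translation": [0,0,-18],"spin": 6.8,"grip": 1},{"translation": [0,0,-18],"spin": 6.8,"grip": 1},{"translation": [0,0,-18],"spin": 6.8,"grip": 1},{"translation": [0,0,-18],"spin": 6.8,"grip": 1},{"translation": [0,0,-18],"spin": 6.8,"grip": 1},{"translation": [0,0,0],"spin": 0,"grip": 1}])

```text
time: 1.75
position: [0.2801, 0.5608, 0.3797]
eef_rot: [-2.04, -2.388, -0.013]
contact_force: [-0.0, 0.9, 1.3]
opening: 0.0853
gripper_force: 0.0
```

```bash
cat >> h.py <<'E'
def delta(target,yaw=None):
    """tool-frame shift (mm) to target TCP; spin deg so tool y points at world heading yaw (deg)"""
    s=telemetry.observe();R=Rn.from_rotvec(s['eef_rot']).as_matrix();h=np.degrees(np.arctan2(R[1,1],R[0,1]))
    print('t',round(s['time'],2),'tcp',s['position'].round(4) if hasattr(s['position'],'round') else s['position'],'heading',round(h,2),'tool z',R[:,2].round(4),'F',np.round(s['contact_force'],1),'grip',s['opening'],s['gripper_force'])
    print('shift',np.round(R.T@(np.asarray(target)-s['position'])*1000,1),'spin',None if yaw is None else round(h-yaw,2))
E
python3 -c "
from h import *
delta([.43,.13,.37],9.)"
```

```text
t 1.75 tcp [0.2801 0.5608 0.3797] heading 8.98 tool z [ 0.0052  0.0069 -1.    ] F [-0.   0.9  1.3] grip 0.08526329602182062 0.0
shift [-449.    80.8    7.5] spin -0.02
```

Call:
send_rows(plan=[{"translation": [-37.4,6.7,0],"spin": 0,"grip": 1},{"translation": [-37.4,6.7,0],"spin": 0,"grip": 1},{"translation": [-37.4,6.7,0],"spin": 0,"grip": 1},{"translation": [-37.4,6.7,0],"spin": 0,"grip": 1},{"translation": [-37.4,6.7,0],"spin": 0,"grip": 1},{"translation": [-37.4,6.7,0],"spin": 0,"grip": 1},{"translation": [-37.4,6.7,0],"spin": 0,"grip": 1},{"translation": [-37.4,6.7,0],"spin": 0,"grip": 1},{"translation": [-37.4,6.7,0],"spin": 0,"grip": 1},{"translation": [-37.4,6.7,0],"spin": 0,"grip": 1}])

```text
time: 2.58
position: [0.4038, 0.1987, 0.3744]
eef_rot: [-2.034, -2.394, 0.001]
contact_force: [0.1, 0.0, -1.3]
opening: 0.0851
gripper_force: 0.0
```

Call:
send_rows(plan=[{"translation": [-37.4,6.7,0],"spin": 0,"grip": 1},{"translation": [-37.4,6.7,0],"spin": 0,"grip": 1},{"translation": [0,0,0],"spin": 0,"grip": 1},{"translation": [0,0,0],"spin": 0,"grip": 1},{"translation": [0,0,0],"spin": 0,"grip": 1}])

```text
time: 3.0
position: [0.4287, 0.1289, 0.3746]
eef_rot: [-2.037, -2.39, 0.001]
contact_force: [-0.1, 0.1, -0.1]
opening: 0.0854
gripper_force: 0.0
```

Run:
```python
from h import *
delta([.443,.131,.174],9.)
C=cam('wrist');im=eyes.camera('wrist');np.savez('w1.npz',K=C[0],R=C[1],t=C[2]);cv2.imwrite('pics/w1.png',im)
for n,p in (('ball',(.4575,.0385,.144)),('tab',(.443,.131,.216)),('railhi',(.62,.2035,.1987))):print(n,proj(C,np.array(p)).round(1))
```

```text
t 3.0 tcp [0.4287 0.1289 0.3746] heading 9.13 tool z [-1.7e-03  6.0e-04 -1.0e+00] F [-0.1  0.1 -0.1] grip 0.08541741343802607 0.0
shift [ -0.3  14.8 200.5] spin 0.13
ball [331.4 289.1]
tab [336. 219.]
railhi [564.9 162. ]
```

View pics/w1.png

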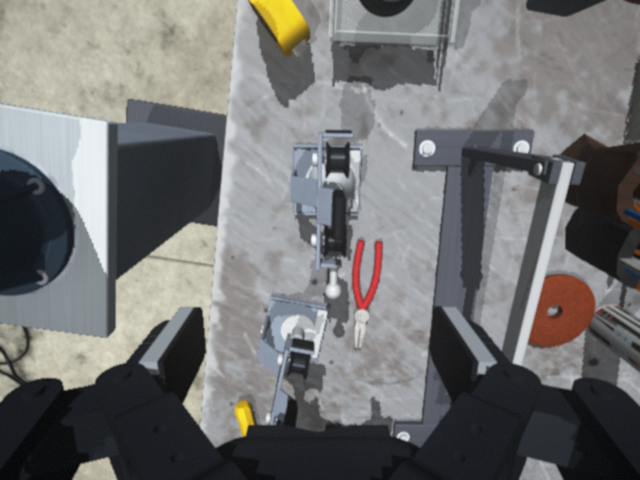

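Wrist picture: loaded hanger with ball at (333,290), rear roller at (339,159) and tab around (336,215), close to what I predicted. I'll crop it for a finer fit.

Run:
```python
import cv2
a=cv2.imread('pics/w1.png');c=cv2.resize(a[120:310,270:400],None,fx=3.1,fy=3.1,interpolation=cv2.INTER_CUBIC)
d=cv2.resize(a[120:310,500:620],None,fx=3.1,fy=3.1,interpolation=cv2.INTER_CUBIC)
cv2.imwrite('pics/w1c.png',cv2.hconcat([c,d]))
```

```text
(no output)
```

View pics/w1c.png

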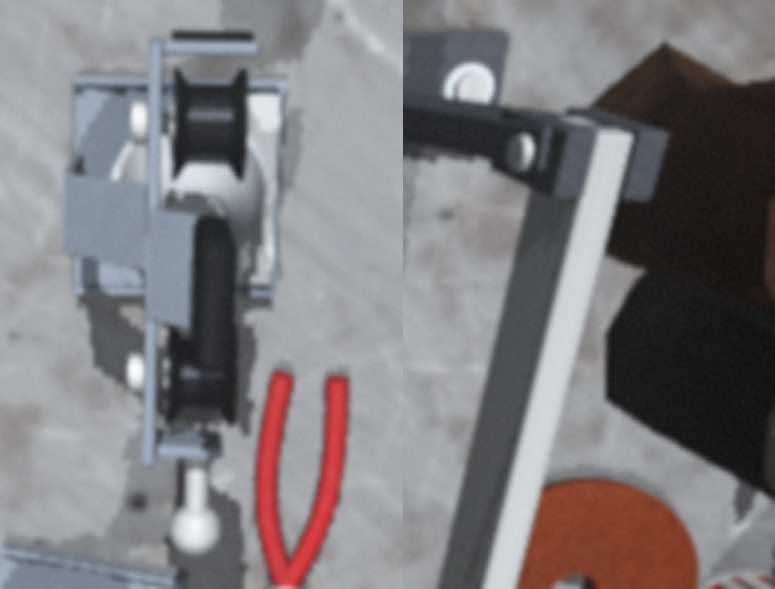

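Call:
send_rows(plan=[{"translation": [-11,33,-6],"spin": 0,"grip": 1},{"translation": [-11,33,-6],"spin": 0,"grip": 1},{"translation": [-11,33,-6],"spin": 0,"grip": 1},{"translation": [-11,33,-6],"spin": 0,"grip": 1},{"translation": [-11,33,-6],"spin": 0,"grip": 1},{"translation": [0,0,0],"spin": 0,"grip": 1},{"translation": [0,0,0],"spin": 0,"grip": 1},{"translation": [0,0,0],"spin": 0,"grip": 1}])

```text
time: 3.72
position: [0.5997, 0.1023, 0.4044]
eef_rot: [-2.034, -2.392, 0.002]
contact_force: [-0.9, -0.1, -0.2]
opening: 0.0858
gripper_force: 0.0
```

Run:
```python
from h import *
delta([.443,.131,.174],9.)
C=cam('wrist');im=eyes.camera('wrist');np.savez('w2.npz',K=C[0],R=C[1],t=C[2]);cv2.imwrite('pics/w2.png',im)
```

```text
t 3.72 tcp [0.5997 0.1023 0.4044] heading 9.25 tool z [-2.6e-03  3.0e-04 -1.0e+00] F [-0.9 -0.1 -0.2] grip 0.08582247497356316 0.0
shift [  53.4 -149.5  230.8] spin 0.25
```

Call:
send_rows(plan=[{"translation": [-34,1,0],"spin": 0,"grip": 1},{"translation": [-34,1,0],"spin": 0,"grip": 1},{"translation": [-34,1,0],"spin": 0,"grip": 1},{"translation": [-34,1,0],"spin": 0,"grip": 1},{"translation": [-34,1,0],"spin": 0,"grip": 1},{"translation": [0,0,0],"spin": 0,"grip": 1},{"translation": [0,0,0],"spin": 0,"grip": 1},{"translation": [0,0,0],"spin": 0,"grip": 1}])

```text
time: 4.43
position: [0.6316, -0.0653, 0.4055]
eef_rot: [-2.037, -2.39, -0.001]
contact_force: [-0.8, -0.9, 0.5]
opening: 0.0857
gripper_force: 0.0
```

Run:
```python
from h import *
delta([.443,.131,.174],9.)
C=cam('wrist');im=eyes.camera('wrist');np.savez('w3.npz',K=C[0],R=C[1],t=C[2]);cv2.imwrite('pics/w3.png',im)
a=cv2.imread('pics/w2.png');m=cv2.hconcat([a[:,140:540],im[:,140:540]]);cv2.imwrite('pics/w23.png',m)
```

```text
t 4.43 tcp [ 0.6316 -0.0653  0.4055] heading 9.13 tool z [-5.e-04  9.e-04 -1.e+00] F [-0.8 -0.9  0.5] grip 0.08574149712296879 0.0
shift [ 223.5 -155.   231.8] spin 0.13
```

View pics/w23.png

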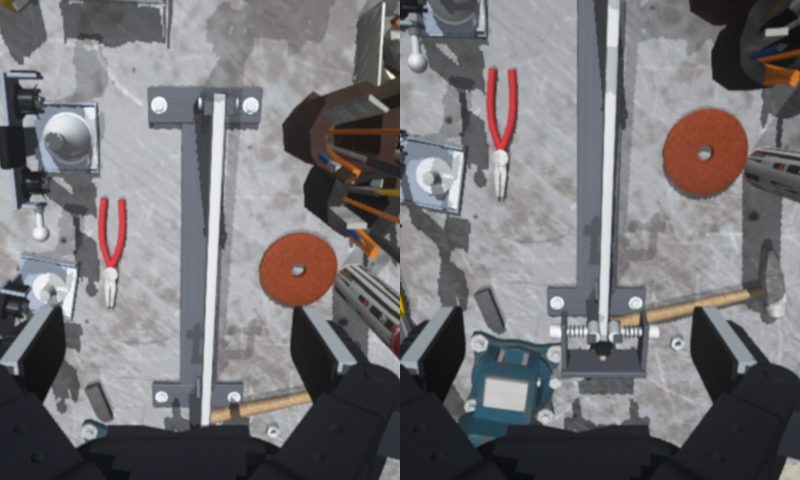

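w2 shows the rail as a white stripe with its upper end at about (358,94). w3 shows the catch at about (343,335). I'll fit the rail pose from the stripes and the end points, and the hanger pose from its points.

```bash
cat > fit.py <<'E'
from h import *
from scipy.optimize import least_squares
def ld(n):
    z=np.load(n+'.npz');return (z['K'],z['R'],z['t']),cv2.imread(f'pics/{n}.png')
def stripe(im,p0,p1,rows,hw=9):
    g=cv2.GaussianBlur(im,(1,3),0).max(2).astype(float);out=[]
    for r in rows:
        c=p0[0]+(p1[0]-p0[0])*(r-p0[1])/(p1[1]-p0[1]);cs=np.arange(int(c)-hw,int(c)+hw+1);v=g[r,cs]
        x=np.arange(cs[0],cs[-1],.1);vi=np.interp(x,cs,v);th=(v.max()+np.median(v))/2
        m=np.where(vi>th)[0]; out.append((x[m].mean(),r,np.ptp(x[m])))
    return np.array(out)
C1,i1=ld('w1');C2,i2=ld('w2');C3,i3=ld('w3')
L1=stripe(i1,(568.4,161.6),(532,308.7),range(175,300,6))
L2=stripe(i2,(358,100),(347,400),range(110,370,8))
L3=stripe(i3,(354,10),(343,310),range(15,290,8))
T=cam('top');S=cam('scene')
def frame(p):
    yaw=p[3];Rz=Rn.from_euler('z',yaw)*Rn.from_euler('x',np.radians(6));return p[:3],Rz.as_matrix()
def P(p,y,x=0,z=0):
    o,R=frame(p);return o+R@np.array([x,y,z])
def res(p,full=False):
    r=[]
    for C,L in ((C1,L1),(C2,L2),(C3,L3)):
        ab=proj(C,np.array([P(p,-200),P(p,230)]));d=ab[1]-ab[0];n=np.array([d[1],-d[0]])/np.linalg.norm(d)
        r+=list((L[:,:2]-ab[0])@n*.5)
    e=[proj(C1,P(p,.23))-(568.4,161.6),proj(C2,P(p,.23))-(358,94.5),proj(T,P(p,.23))-(180+80/2.353,130+138/2.353),proj(S,P(p,.23))-(190+284/2.6,150+46/2.6),
       proj(C3,P(p,-.18,0,.018))-(343.3,331)]
    if full: print(np.round(e,1).tolist(),[np.abs(x).round(1).max() for x in np.split(np.array(r),[len(L1),len(L1)+len(L2)])])
    return np.r_[r,np.array(e).ravel()]
def proj(C,X,_p=proj):
    return _p(C,np.asarray(X))
if __name__=='__main__':
    s=least_squares(res,[.65,-.02,.175,.14],loss='soft_l1');res(s.x,True)
    print('rail mid',s.x[:3].round(4),'yaw',np.degrees(s.x[3]).round(2),'load',P(s.x,.11).round(4),'mouth',P(s.x,-.18,0,.012).round(4))
    print(np.median(L1[:,2]),np.median(L2[:,2]),np.median(L3[:,2]))
    np.save('rail.npy',s.x)
    obs=[((0,-.095,.144),C1,(332.9,289.7)),((0,.040,.158),C1,(338.1,159.4)),((0,.067,.156),C1,(338.7,132)),((0,-.095,.144),C2,(140+40,234)),((0,-.095,.144),T,(301.1,296.6)),((0,-.095,.144),S,(190+190/2.6,150+255/2.6))]
    def rh(p):
        R=Rn.from_euler('z',p[2]).as_matrix();return np.ravel([proj(C,R@np.array(q)+[p[0],p[1],0])-u for q,C,u in obs])
    h=least_squares(rh,[.443,.131,.15]);print('hanger',h.x[:2].round(4),np.degrees(h.x[2]).round(2),rh(h.x).round(1))
E
python3 fit.py
```

```text
[[-0.6, 0.8], [1.4, -1.0], [-0.5, -1.3], [-2.4, -2.7], [0.1, 1.8]] [np.float64(0.2), np.float64(0.1), np.float64(0.3)]
rail mid [ 0.6532 -0.0224  0.1821] yaw 8.94 load [0.6362 0.0857 0.1936] mouth [ 0.6813 -0.2005  0.1752]
8.100000000001842 8.300000000001887 8.200000000001864
hanger [0.4456 0.1318] 7.78 [-0.7  0.2 -0.3  1.7  0.2 -1.5  0.7 -1.1  0.6 -0.7 -0.2  1.1]
```

Call:
send_rows(plan=[{"translation": [32,-21.8,0],"spin": 0,"grip": 1},{"translation": [32,-21.8,15],"spin": 0,"grip": 1},{"translation": [32,-21.8,15],"spin": 0,"grip": 1},{"translation": [32,-21.8,20],"spin": 0,"grip": 1},{"translation": [32,-21.8,20],"spin": 0,"grip": 1},{"translation": [32,-21.8,20],"spin": 0,"grip": 1},{"translation": [32,-21.8,20],"spin": 1.3,"grip": 1},{"translation": [0,0,10],"spin": 0,"grip": 1},{"translation": [0,0,0],"spin": 0,"grip": 1},{"translation": [0,0,0],"spin": 0,"grip": 1}])

```text
time: 5.32
position: [0.4508, 0.1268, 0.2894]
eef_rot: [2.061, 2.37, 0.001]
contact_force: [0.9, -0.6, 0.7]
opening: 0.085
gripper_force: 0.0
```

Run:
```python
from h import *
delta([.4456,.1318,.174],7.8)
C=cam('wrist');im=eyes.camera('wrist');np.savez('w4.npz',K=C[0],R=C[1],t=C[2])
R=Rn.from_euler('z',7.8,degrees=True).as_matrix()
for q in ((0,-.095,.144),(-.005,-.018,.216),(.005,-.018,.216),(.005,.018,.216),(-.005,.018,.216),(0,.04,.158),(0,.067,.156)):
    u=proj(C,R@np.array(q)+[.4456,.1318,0]);cv2.circle(im,tuple(int(v) for v in u.round()),1,(0,255,0),-1);print(q,u.round(0))
cv2.imwrite('pics/w4.png',cv2.resize(im[:400,200:480],None,fx=1.5,fy=1.5))
```

```text
t 5.32 tcp [0.4508 0.1268 0.2894] heading 7.96 tool z [ 1.e-03 -1.e-04 -1.e+00] F [ 0.9 -0.6  0.7] grip 0.08504982784645639 0.0
shift [  5.7  -4.6 115.3] spin 0.16
(0, -0.095, 0.144) [312. 326.]
(-0.005, -0.018, 0.216) [302. 272.]
(0.005, -0.018, 0.216) [318. 272.]
(0.005, 0.018, 0.216) [319. 214.]
(-0.005, 0.018, 0.216) [301. 214.]
(0, 0.04, 0.158) [311. 165.]
(0, 0.067, 0.156) [311. 124.]
```

View pics/w4.png

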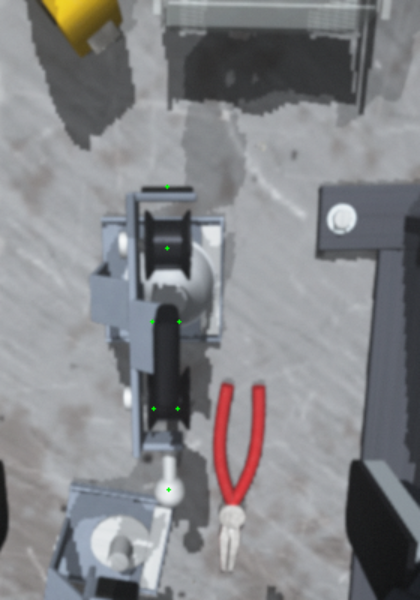

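The overlay sits on the ball, rollers and tab within about 1 px. I'll descend and grip.

Call:
send_rows(plan=[{"translation": [5.7,-4.6,0],"spin": 0,"grip": 1},{"translation": [0,0,25],"spin": 0,"grip": 1},{"translation": [0,0,25],"spin": 0,"grip": 1},{"translation": [0,0,25],"spin": 0,"grip": 1},{"translation": [0,0,20],"spin": 0,"grip": 1},{"translation": [0,0,18],"spin": 0,"grip": 1},{"translation": [0,0,0],"spin": 0,"grip": 1},{"translation": [0,0,0],"spin": 0,"grip": 0},{"translation": [0,0,0],"spin": 0,"grip": -0.4},{"translation": [0,0,0],"spin": 0,"grip": -0.6}], squeeze=25)

```text
time: 6.2
position: [0.4473, 0.1306, 0.1772]
eef_rot: [2.064, 2.365, 0.004]
contact_force: [-0.4, 0.7, -0.3]
opening: 0.0511
gripper_force: 0.0
```

Call:
send_rows(plan=[{"translation": [0,0,0],"spin": 0,"grip": -0.75},{"translation": [0,0,0],"spin": 0,"grip": -0.85},{"translation": [0,0,0],"spin": 0,"grip": -1},{"translation": [0,0,0],"spin": 0,"grip": -1},{"translation": [0,0,0],"spin": 0,"grip": -1},{"translation": [0,0,0],"spin": 0,"grip": -1}], squeeze=50)

```text
time: 6.7
position: [0.4461, 0.1307, 0.1765]
eef_rot: [2.065, 2.367, 0.001]
contact_force: [-0.5, 0.2, 5.2]
opening: 0.0092
gripper_force: 50.1
```

```bash
python3 -c "
from h import *
delta([.4456,.1318,.174],8.94)"
```

```text
t 6.7 tcp [0.4461 0.1307 0.1765] heading 7.78 tool z [ 7.e-04  1.e-04 -1.e+00] F [-0.5  0.2  5.2] grip 0.009223400012919603 50.05998373031616
shift [ 1.1 -0.3  2.5] spin -1.16
```

Gripped: opening 9 mm, 50 N. Next I lift and carry to the standoff beside the rail.

Call:
send_rows(plan=[{"translation": [0,0,-4],"spin": 0,"grip": -1},{"translation": [0,0,-10],"spin": 0,"grip": -1},{"translation": [0,0,-16],"spin": 0,"grip": -1},{"translation": [0,0,-16],"spin": -0.6,"grip": -1},{"translation": [0,0,-16],"spin": -0.6,"grip": -1},{"translation": [0,0,-12],"spin": 0,"grip": -1},{"translation": [0,0,-6],"spin": 0,"grip": -1},{"translation": [-5,5,0],"spin": 0,"grip": -1},{"translation": [-11,12,0],"spin": 0,"grip": -1},{"translation": [-14,15,0],"spin": 0,"grip": -1}], squeeze=80)

```text
time: 7.53
position: [0.4814, 0.1057, 0.2545]
eef_rot: [-2.037, -2.388, 0.003]
contact_force: [0.2, -0.4, -5.4]
opening: 0.0087
gripper_force: 78.1
```

Call:
send_rows(plan=[{"translation": [-14,16,0],"spin": 0,"grip": -1},{"translation": [-14,16,0],"spin": 0,"grip": -1},{"translation": [-11,12,0],"spin": 0,"grip": -1},{"translation": [-5,5,0],"spin": 0,"grip": -1},{"translation": [0,0,0],"spin": 0,"grip": -1},{"translation": [0,0,0],"spin": 0,"grip": -1},{"translation": [0,0,0],"spin": 0,"grip": -1}])

```text
time: 8.12
position: [0.5359, 0.0705, 0.2548]
eef_rot: [-2.038, -2.386, 0.003]
contact_force: [-0.3, 0.4, -5.7]
opening: 0.0092
gripper_force: 78.1
```

Run:
```python
from h import *
delta([.6362,.0857,.2561],8.94)
C=cam('wrist');im=eyes.camera('wrist');np.savez('w5.npz',K=C[0],R=C[1],t=C[2]);cv2.imwrite('pics/w5raw.png',im)
p=np.load('rail.npy');Rr=(Rn.from_euler('z',p[3])*Rn.from_euler('x',np.radians(6))).as_matrix()
s=telemetry.observe();o=np.array(s['position'])-[0,0,.1765];Rh=Rn.from_euler('z',8.94,degrees=True).as_matrix()
d=lambda u,c:cv2.circle(im,tuple(int(v) for v in np.round(u)),1,c,-1)
for y in np.linspace(-.1,.23,8):
    for x in(-.005,.005):d(proj(C,p[:3]+Rr@np.array([x,y,0])),(0,0,255))
for q in ((0,-.095,.144),(0,.04,.158),(0,.067,.156),(.005,-.018,.216),(.005,.018,.216)):
    d(proj(C,Rh@np.array(q)+o),(0,255,0))
cv2.imwrite('pics/w5.png',cv2.resize(im[60:430,200:],None,fx=1.6,fy=1.6))
```

```text
t 8.12 tcp [0.5359 0.0705 0.2548] heading 8.99 tool z [-3.7e-03  6.0e-04 -1.0e+00] F [-0.3  0.4 -5.7] grip 0.009151607529344775 78.11563611030579
shift [ -0.7 101.5  -1.6] spin 0.05
```

View pics/w5.png

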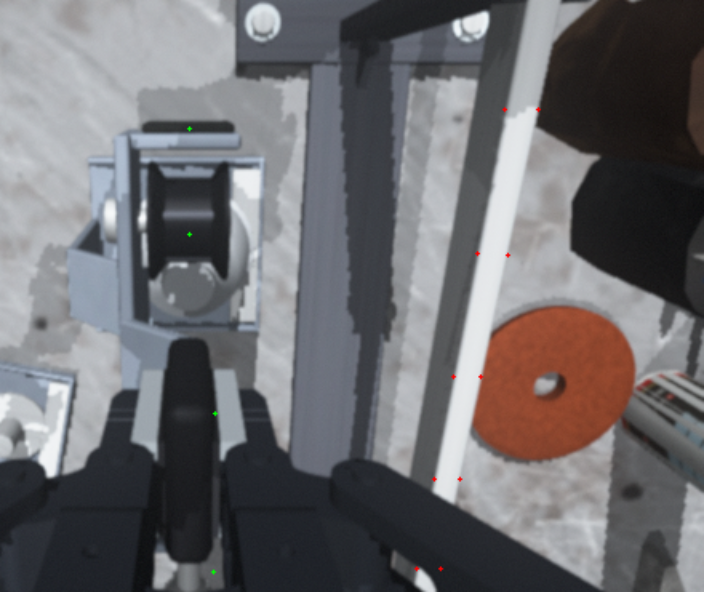

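The rail overlay agrees within about 1 mm, and the hanger is held square. I'll hook on along +x.

Call:
send_rows(plan=[{"translation": [0,4,-2],"spin": 0,"grip": -1},{"translation": [0,10,0],"spin": 0,"grip": -1},{"translation": [0,14,0],"spin": 0,"grip": -1},{"translation": [-1,16,0],"spin": 0,"grip": -1},{"translation": [0,16,0],"spin": 0,"grip": -1},{"translation": [0,14,0],"spin": 0,"grip": -1},{"translation": [0,12,0],"spin": 0,"grip": -1},{"translation": [0,10,0],"spin": 0,"grip": -1},{"translation": [0,4,0],"spin": 0,"grip": -1},{"translation": [0,2,0],"spin": 0,"grip": -1}])

```text
time: 9.0
position: [0.6394, 0.0856, 0.2577]
eef_rot: [2.04, 2.389, 0.001]
contact_force: [-0.3, -0.0, -5.0]
opening: 0.0094
gripper_force: 78.1
```

Call:
send_rows(plan=[{"translation": [0,0,0],"spin": 0,"grip": -1},{"translation": [0,0,0],"spin": 0,"grip": -1},{"translation": [0,0,0],"spin": 0,"grip": -1}])

```text
time: 9.25
position: [0.6376, 0.0852, 0.2578]
eef_rot: [-2.04, -2.388, 0.001]
contact_force: [0.0, -0.0, -5.7]
opening: 0.0092
gripper_force: 78.1
```

Run:
```python
from h import *
delta([.6368,.0857,.240],8.94)
C=cam('wrist');im=eyes.camera('wrist');np.savez('w6.npz',K=C[0],R=C[1],t=C[2]);cv2.imwrite('pics/w6raw.png',im)
cv2.imwrite('pics/w6.png',cv2.resize(im[40:340,160:480],None,fx=2,fy=2))
```

```text
t 9.25 tcp [0.6376 0.0852 0.2578] heading 8.99 tool z [-0.001 -0.    -1.   ] F [ 0.  -0.  -5.7] grip 0.009178006525435607 78.12592148780823
shift [ 0.6 -0.7 17.8] spin 0.05
```

View pics/w6.png

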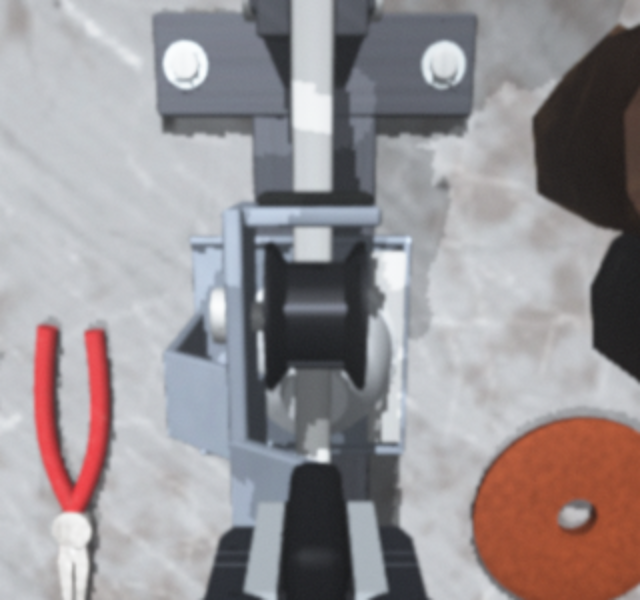

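The roller hub (col 316) sits centred over the rail (col 313), so I lower gently.

Call:
send_rows(plan=[{"translation": [0,-0.5,4],"spin": 0,"grip": -1},{"translation": [0,0,4],"spin": 0,"grip": -1},{"translation": [0,0,3],"spin": 0,"grip": -1},{"translation": [0,0,2],"spin": 0,"grip": -1},{"translation": [0,0,0],"spin": 0,"grip": -1}])

```text
time: 9.72
position: [0.6373, 0.085, 0.2439]
eef_rot: [-2.04, -2.387, 0.002]
contact_force: [1.2, 0.7, -6.3]
opening: 0.0092
gripper_force: 78.1
```

Call:
send_rows(plan=[{"translation": [0,0,1],"spin": 0,"grip": -1},{"translation": [0,0,1],"spin": 0,"grip": -1},{"translation": [0,0,0],"spin": 0,"grip": -1}], squeeze=40)

```text
time: 9.97
position: [0.6379, 0.085, 0.2427]
eef_rot: [-2.041, -2.389, 0.0]
contact_force: [0.2, -0.3, -5.9]
opening: 0.0089
gripper_force: 78.1
```

Call:
send_rows(plan=[{"translation": [0,0,1],"spin": 0,"grip": -1},{"translation": [0,0,1],"spin": 0,"grip": -1},{"translation": [0,0,0],"spin": 0,"grip": -1}], squeeze=20)

```text
time: 10.22
position: [0.6382, 0.0849, 0.2422]
eef_rot: [2.04, 2.388, 0.001]
contact_force: [-1.3, -1.6, 0.9]
opening: 0.009
gripper_force: 79.3
```

Call:
send_rows(plan=[{"translation": [0,0,1],"spin": 0,"grip": -1},{"translation": [0,0,1],"spin": 0,"grip": -1},{"translation": [0,0,0],"spin": 0,"grip": -1}])

```text
time: 10.47
position: [0.6384, 0.0848, 0.2419]
eef_rot: [2.039, 2.387, 0.002]
contact_force: [-4.1, -1.2, 8.9]
opening: 0.0094
gripper_force: 80.6
```

Call:
send_rows(plan=[{"translation": [0,-1,-1.5],"spin": 0,"grip": -1},{"translation": [0,0,0],"spin": 0,"grip": -1},{"translation": [0,0,0],"spin": 0,"grip": -0.6},{"translation": [0,0,0],"spin": 0,"grip": -0.2},{"translation": [0,0,0],"spin": 0,"grip": 0.2},{"translation": [0,0,0],"spin": 0,"grip": 0.2},{"translation": [0,0,-10],"spin": 0,"grip": 0.2},{"translation": [0,0,-20],"spin": 0,"grip": 0.2},{"translation": [0,0,-20],"spin": 0,"grip": 0.2},{"translation": [0,0,-20],"spin": 0,"grip": 0.2}])

```text
time: 11.3
position: [0.6369, 0.0849, 0.3114]
eef_rot: [-2.04, -2.388, 0.0]
contact_force: [0.3, -0.4, -0.2]
opening: 0.0511
gripper_force: 0.0
```

Call:
send_rows(plan=[{"translation": [0,0,-20],"spin": 0,"grip": -1},{"translation": [0,0,-20],"spin": 0,"grip": -1},{"translation": [0,0,-10],"spin": 0,"grip": -1},{"translation": [0,0,0],"spin": 0,"grip": -1},{"translation": [0,0,0],"spin": 0,"grip": -1},{"translation": [0,0,0],"spin": 0,"grip": -1},{"translation": [0,0,0],"spin": 0,"grip": -1},{"translation": [0,0,0],"spin": 0,"grip": -1},{"translation": [0,0,0],"spin": 0,"grip": -1},{"translation": [0,0,0],"spin": 0,"grip": -1}])

```text
time: 12.13
position: [0.6367, 0.0848, 0.3596]
eef_rot: [-2.04, -2.388, 0.001]
contact_force: [0.0, 0.9, 0.6]
opening: -0.0001
gripper_force: 0.0
```

Run:
```python
from h import *
delta([.6368,.0857,.240],8.94)
C=cam('wrist');im=eyes.camera('wrist');np.savez('w7.npz',K=C[0],R=C[1],t=C[2]);cv2.imwrite('pics/w7raw.png',im)
s=eyes.camera('scene');cv2.imwrite('pics/s7raw.png',s)
cv2.imwrite('pics/w7.png',cv2.hconcat([im[:,140:500],cv2.resize(s[140:380,270:490],(440,480))]))
```

```text
t 12.13 tcp [0.6367 0.0848 0.3596] heading 8.98 tool z [-0.0013  0.     -1.    ] F [0.  0.9 0.6] grip -5.3952504194007794e-05 0.0
shift [  0.8   0.3 119.6] spin 0.04
```

View pics/w7.png

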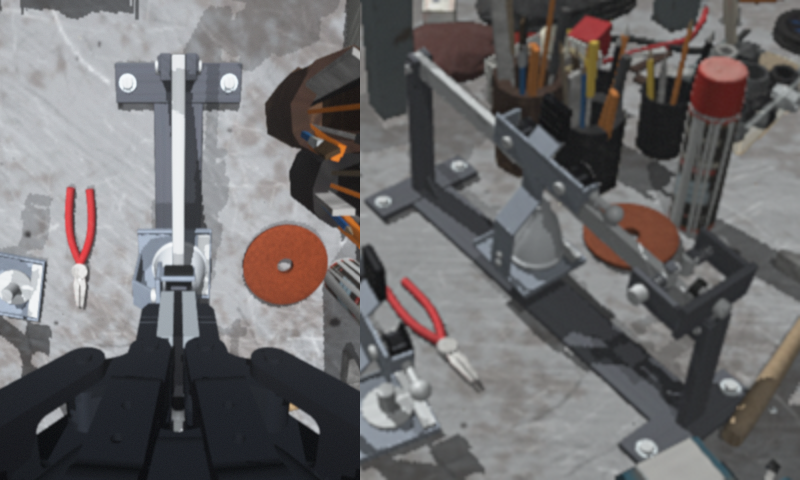

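The hanger is on the rail and rolling (scene half of the picture: strap near (540,180), nothing fouled). I'll work out the standby pose behind the pad.

Run:
```python
from h import *
p=np.load('rail.npy');Rr=(Rn.from_euler('z',p[3])*Rn.from_euler('x',np.radians(6))).as_matrix()
for y in(.066,.046,.016,.006):
    q=p[:3]+Rr@np.array([0,y,.010]);print(y,q.round(4))
    delta(q,8.94)
C=cam('top');im=eyes.camera('top');cv2.imwrite('pics/t8.png',im)
print([np.round(r['bbox']).tolist() for r in find_in('top','loaded_hanger')[:2]])
m=p[:3]+Rr@np.array([0,-.073,0]);print('expected ball rest px',proj(C,p[:3]+Rr@np.array([0,-.168,.012])),'pad px',proj(C,p[:3]+Rr@np.array([0,-.005,.016])))
```

```text
0.066 [0.6432 0.0414 0.1989]
t 12.23 tcp [0.6368 0.0849 0.36  ] heading 8.98 tool z [-6.e-04 -0.e+00 -1.e+00] F [-0.1 -0.5 -0.3] grip -0.0003482580244420715 0.0
shift [-44.   -0.4 161. ] spin 0.04
0.046 [0.6463 0.0217 0.1969]
t 12.23 tcp [0.6368 0.0849 0.36  ] heading 8.98 tool z [-6.e-04 -0.e+00 -1.e+00] F [-0.1 -0.5 -0.3] grip -0.0003482580244420715 0.0
shift [-63.8  -0.4 163.1] spin 0.04
0.016 [ 0.6509 -0.0077  0.1937]
t 12.23 tcp [0.6368 0.0849 0.36  ] heading 8.98 tool z [-6.e-04 -0.e+00 -1.e+00] F [-0.1 -0.5 -0.3] grip -0.0003482580244420715 0.0
shift [-93.7  -0.4 166.3] spin 0.04
0.006 [ 0.6525 -0.0176  0.1927]
t 12.23 tcp [0.6368 0.0849 0.36  ] heading 8.98 tool z [-6.e-04 -0.e+00 -1.e+00] F [-0.1 -0.5 -0.3] grip -0.0003482580244420715 0.0
shift [-103.6   -0.5  167.3] spin 0.04
[[361.0, 199.0, 104.0, 64.0]]
expected ball rest px [444.63023141 182.04367628] pad px [352.81703195 182.54269838]
```

Call:
send_rows(plan=[{"translation": [0,0,0],"spin": 0,"grip": -1},{"translation": [0,0,15],"spin": 0,"grip": -1},{"translation": [0,0,25],"spin": 0,"grip": -1},{"translation": [0,0,25],"spin": 0,"grip": -1},{"translation": [0,0,25],"spin": 0,"grip": -1},{"translation": [0,0,25],"spin": 0,"grip": -1},{"translation": [0,0,20],"spin": 0,"grip": -1},{"translation": [0,0,10],"spin": 0,"grip": -1},{"translation": [0,0,0],"spin": 0,"grip": -1},{"translation": [0,0,0],"spin": 0,"grip": -1}])

```text
time: 13.17
position: [0.6372, 0.0849, 0.2155]
eef_rot: [2.041, 2.388, 0.0]
contact_force: [-0.2, 0.2, 0.3]
opening: 0.0003
gripper_force: 0.0
```

Run:
```python
from h import *
p=np.load('rail.npy');Rr=(Rn.from_euler('z',p[3])*Rn.from_euler('x',np.radians(6))).as_matrix()
delta(p[:3]+Rr@np.array([0,.03,.010]),8.94)
im=eyes.camera('top');cv2.imwrite('pics/t9.png',im)
print([np.round(r['bbox']).tolist() for r in find_in('top','loaded_hanger')[:2]])
```

```text
t 13.17 tcp [0.6372 0.0849 0.2155] heading 8.98 tool z [ 1.e-04  0.e+00 -1.e+00] F [-0.2  0.2  0.3] grip 0.00027349537570134336 0.0
shift [-79.7  -0.9  20.3] spin 0.04
[[402.0, 200.0, 107.0, 64.0]]
```

Call:
send_rows(plan=[{"translation": [0,0,0],"spin": 0,"grip": -1},{"translation": [0,0,0],"spin": 0,"grip": -1},{"translation": [0,0,0],"spin": 0,"grip": -1},{"translation": [0,0,0],"spin": 0,"grip": -1},{"translation": [0,0,0],"spin": 0,"grip": -1},{"translation": [0,0,0],"spin": 0,"grip": -1}])

```text
time: 13.77
position: [0.6369, 0.0849, 0.2155]
eef_rot: [2.041, 2.388, 0.0]
contact_force: [-0.0, -0.2, -0.5]
opening: -0.0002
gripper_force: 0.0
```

Run:
```python
from h import *
im=eyes.camera('top');cv2.imwrite('pics/t10.png',im)
print([np.round(r['bbox'],1).tolist() for r in find_in('top','loaded_hanger')[:2]])
w=eyes.camera('wrist');cv2.imwrite('pics/w10raw.png',w)
a=cv2.resize(im[130:260,280:500],(800,473),interpolation=cv2.INTER_CUBIC);cv2.imwrite('pics/t10c.png',a)
```

```text
[[399.5, 198.6, 105.6, 60.8], [392.9, 183.1, 185.6, 66.6]]
```

View pics/t10c.png

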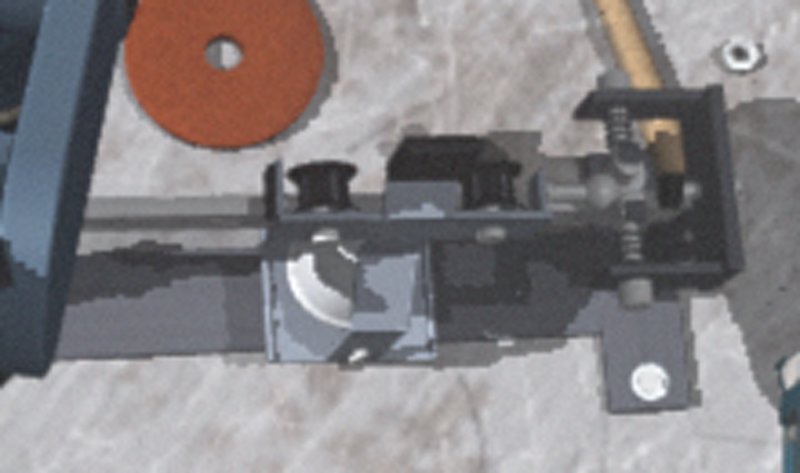

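The hanger rests at the catch, ball at top px (445,182) against 444.6 predicted. Now I approach the pad.

Call:
send_rows(plan=[{"translation": [-12,0,1],"spin": 0,"grip": -1},{"translation": [-20,-1,3],"spin": 0,"grip": -1},{"translation": [-20,0,4],"spin": 0,"grip": -1},{"translation": [-16,0,5],"spin": 0,"grip": -1},{"translation": [-10,0,5],"spin": 0,"grip": -1},{"translation": [-5,0,3],"spin": 0,"grip": -1},{"translation": [0,0,0],"spin": 0,"grip": -1},{"translation": [0,0,0],"spin": 0,"grip": -1}])

```text
time: 14.58
position: [0.6486, 0.0028, 0.1939]
eef_rot: [-2.041, -2.387, 0.0]
contact_force: [-0.2, -0.9, 0.9]
opening: -0.0
gripper_force: 0.0
```

```bash
cat >> h.py <<'E'
p_=np.load('rail.npy');Rr_=(Rn.from_euler('z',p_[3])*Rn.from_euler('x',np.radians(6))).as_matrix()
def rail():
    s=telemetry.observe();print('rail frame mm',(Rr_.T@(np.array(s['position'])-p_[:3])*1000).round(1),'F',(Rr_.T@np.array(s['contact_force'])).round(1),round(s['time'],2))
E
python3 - <<'E'
from h import *
rail()
w=eyes.camera('wrist');cv2.imwrite('pics/w11.png',cv2.resize(w[150:450,170:480],None,fx=1.9,fy=1.9))
E
```

```text
rail frame mm [-0.7 26.7  9. ] F [-0.4 -0.8  1. ] 14.58
```

View pics/w11.png

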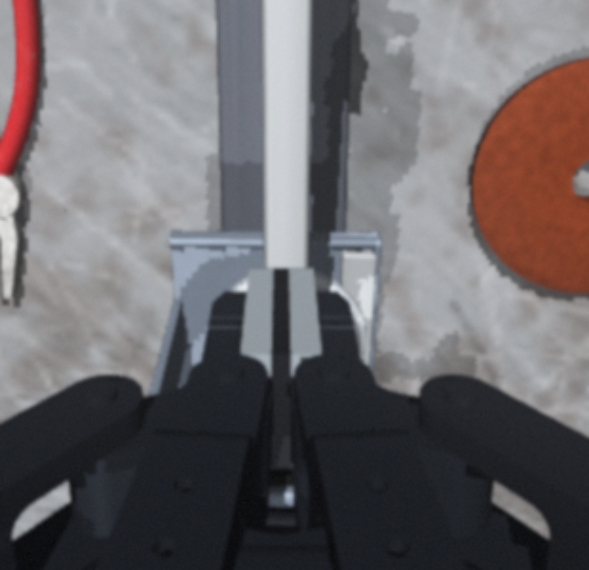

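Fingers are centred on the rail behind the pad. I'll advance to contact.

Call:
send_rows(plan=[{"translation": [-4,0,0.4],"spin": 0,"grip": -1},{"translation": [-4,0,0.4],"spin": 0,"grip": -1},{"translation": [-4,0,0.4],"spin": 0,"grip": -1},{"translation": [-2,0,0.2],"spin": 0,"grip": -1},{"translation": [0,0,0],"spin": 0,"grip": -1}])

```text
time: 15.05
position: [0.6512, -0.0116, 0.193]
eef_rot: [2.041, 2.388, 0.0]
contact_force: [0.4, -0.5, -0.6]
opening: 0.0002
gripper_force: 0.0
```

Call:
send_rows(plan=[{"translation": [-1,0,0.1],"spin": 0,"grip": -1},{"translation": [-1,0,0.1],"spin": 0,"grip": -1},{"translation": [-1,0,0.1],"spin": 0,"grip": -1},{"translation": [-1,0,0.1],"spin": 0,"grip": -1},{"translation": [0,0,0],"spin": 0,"grip": -1}])

```text
time: 15.47
position: [0.6517, -0.0152, 0.1925]
eef_rot: [2.041, 2.388, -0.0]
contact_force: [-0.2, -0.8, 0.4]
opening: 0.0001
gripper_force: 0.0
```

Call:
send_rows(plan=[{"translation": [-1,0,0.1],"spin": 0,"grip": -1},{"translation": [-1,0,0.1],"spin": 0,"grip": -1},{"translation": [0,0,0],"spin": 0,"grip": -1}])

```text
time: 15.72
position: [0.652, -0.0172, 0.1923]
eef_rot: [2.041, 2.388, -0.0]
contact_force: [-0.2, -0.0, -0.5]
opening: -0.0001
gripper_force: 0.0
```

```bash
python3 -c "
from h import *
rail()"
```

```text
rail frame mm [-0.4  6.4  9.6] F [-0.3 -0.  -0.5] 15.72
```

Call:
send_rows(plan=[{"translation": [-1,0,0.1],"spin": 0,"grip": -1},{"translation": [-1,0,0.1],"spin": 0,"grip": -1},{"translation": [-1,0,0.1],"spin": 0,"grip": -1},{"translation": [0,0,0],"spin": 0,"grip": -1}])

```text
time: 16.05
position: [0.6524, -0.0197, 0.192]
eef_rot: [-2.041, -2.388, -0.001]
contact_force: [-1.0, 0.9, 0.2]
opening: -0.0002
gripper_force: 0.7
```

Call:
send_rows(plan=[{"translation": [-1,0,0.1],"spin": 0,"grip": -1},{"translation": [-1,0,0.1],"spin": 0,"grip": -1},{"translation": [-1,0,0.1],"spin": 0,"grip": -1},{"translation": [0,0,0],"spin": 0,"grip": -1}])

```text
time: 16.38
position: [0.6524, -0.0201, 0.1919]
eef_rot: [-2.038, -2.385, -0.005]
contact_force: [-1.1, 6.6, 2.1]
opening: -0.0001
gripper_force: 3.9
```

Call:
send_rows(plan=[{"translation": [-1,0,0.1],"spin": 0,"grip": -1},{"translation": [-1,0,0.1],"spin": 0,"grip": -1},{"translation": [-1,0,0.1],"spin": 0,"grip": -1},{"translation": [0,0,0],"spin": 0,"grip": -1}])

```text
time: 16.72
position: [0.6527, -0.0219, 0.1917]
eef_rot: [-2.037, -2.384, -0.007]
contact_force: [-1.6, 9.6, 2.9]
opening: -0.0001
gripper_force: 5.0
```

```bash
python3 -c "
from h import *
rail()"
```

```text
rail frame mm [-0.5  1.6  9.5] F [-0.  10.   1.9] 16.72
```

Contact was at rail y of about 4 mm, so home should be near -19. I'll push on in small steps.

Call:
send_rows(plan=[{"translation": [-1,0,0.1],"spin": 0,"grip": -1},{"translation": [-1,0,0.1],"spin": 0,"grip": -1},{"translation": [-1,0,0.1],"spin": 0,"grip": -1},{"translation": [0,0,0],"spin": 0,"grip": -1}])

```text
time: 17.05
position: [0.6532, -0.0255, 0.1914]
eef_rot: [-2.037, -2.385, -0.005]
contact_force: [-1.2, 8.3, 2.4]
opening: 0.0003
gripper_force: 4.3
```

Call:
send_rows(plan=[{"translation": [-1,0,0.1],"spin": 0,"grip": -1},{"translation": [-1,0,0.1],"spin": 0,"grip": -1},{"translation": [-1,0,0.1],"spin": 0,"grip": -1},{"translation": [0,0,0],"spin": 0,"grip": -1}])

```text
time: 17.38
position: [0.6539, -0.0299, 0.1909]
eef_rot: [-2.039, -2.387, -0.003]
contact_force: [-0.2, 5.1, 1.8]
opening: -0.0
gripper_force: 2.6
```

```bash
python3 -c "
from h import *
rail()"
```

```text
rail frame mm [-0.5 -6.5  9.6] F [0.6 5.3 1.3] 17.38
```

Call:
send_rows(plan=[{"translation": [-1,0,0.1],"spin": 0,"grip": -1},{"translation": [-1,0,0.1],"spin": 0,"grip": -1},{"translation": [-1,0,0.1],"spin": 0,"grip": -1},{"translation": [0,0,0],"spin": 0,"grip": -1},{"translation": [0,0,0],"spin": 0,"grip": -1}])

```text
time: 17.8
position: [0.6549, -0.0356, 0.1904]
eef_rot: [2.04, 2.388, -0.001]
contact_force: [-0.1, 0.9, 0.2]
opening: -0.0001
gripper_force: 0.4
```

Run:
```python
from h import *
rail()
T=cam('top');im=eyes.camera('top');cv2.imwrite('pics/t12.png',im)
a=cv2.imread('pics/t10.png')
for y in (-.168,-.18,-.1915):print(proj(T,p_[:3]+Rr_@np.array([0,y,.012])).round(1))
def shift(a,b,box):
    x,y,w,h=box;t=cv2.cvtColor(a,6)[y:y+h,x:x+w];s=cv2.cvtColor(b,6)[y-3:y+h+3,x-5:x+w+25]
    r=cv2.matchTemplate(s,t,cv2.TM_CCOEFF_NORMED);_,m,_,l=cv2.minMaxLoc(r);print('shift px',l[0]-5,l[1]-3,round(m,2))
shift(a,im,(356,172,70,20))
```

```text
rail frame mm [ -0.5 -12.3   9.6] F [0.1 1.  0.1] 17.8
[444.6 182. ]
[451.3 182. ]
[457.6 181.9]
shift px 9 0 0.45
```

Call:
send_rows(plan=[{"translation": [-1,0,0.1],"spin": 0,"grip": -1},{"translation": [-1,0,0.1],"spin": 0,"grip": -1},{"translation": [0,0,0],"spin": 0,"grip": -1},{"translation": [0,0,0],"spin": 0,"grip": -1}])

```text
time: 18.18
position: [0.6553, -0.0374, 0.1903]
eef_rot: [2.04, 2.388, -0.0]
contact_force: [-0.3, -0.3, 0.9]
opening: 0.0001
gripper_force: 0.0
```

Call:
send_rows(plan=[{"translation": [0,0,0],"spin": 0,"grip": -1},{"translation": [0,0,0],"spin": 0,"grip": -1},{"translation": [0,0,0],"spin": 0,"grip": -1}])

```text
time: 18.43
position: [0.6552, -0.0369, 0.1904]
eef_rot: [2.041, 2.388, 0.0]
contact_force: [0.0, -1.0, 0.2]
opening: -0.0001
gripper_force: 0.0
```

Run:
```python
from h import *
rail()
im=eyes.camera('top');cv2.imwrite('pics/t13.png',im)
b=cv2.imread('pics/t12.png');a=cv2.imread('pics/t10.png')
f=lambda i:cv2.resize(i[150:220,340:480],(640,290),interpolation=cv2.INTER_CUBIC)
cv2.imwrite('pics/t13c.png',cv2.vconcat([f(a),f(im)]))
```

```text
rail frame mm [ -0.3 -13.6   9.8] F [-0.2 -1.   0.3] 18.43
```

View pics/t13c.png

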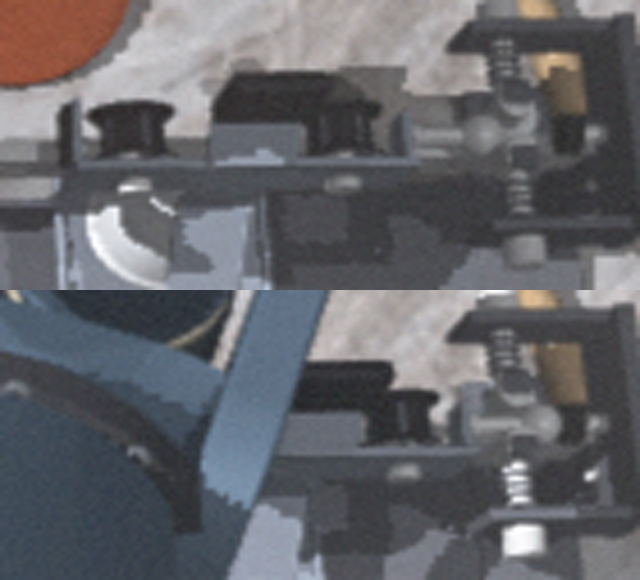

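The ball has moved from col 482 to 543, 13 px (about 23 mm), so it is through the catch and on the buffer. The tool feels no force, so I back away.

Call:
send_rows(plan=[{"translation": [3,0,-0.5],"spin": 0,"grip": -1},{"translation": [10,0,-3],"spin": 0,"grip": -1},{"translation": [20,0,-5],"spin": 0,"grip": -1},{"translation": [25,0,-10],"spin": 0,"grip": -1},{"translation": [25,0,-25],"spin": 0,"grip": -1},{"translation": [20,0,-30],"spin": 0,"grip": -1},{"translation": [10,0,-30],"spin": 0,"grip": -1},{"translation": [10,0,-30],"spin": 0,"grip": -1},{"translation": [0,0,-10],"spin": 0,"grip": -1},{"translation": [0,0,0],"spin": 0,"grip": -1}])

```text
time: 19.32
position: [0.6373, 0.086, 0.338]
eef_rot: [2.034, 2.386, 0.008]
contact_force: [0.1, 0.2, 0.4]
opening: -0.0001
gripper_force: 0.0
```

Run:
```python
from h import *
rail();T=cam('top')
im=eyes.camera('top');cv2.imwrite('pics/t14.png',im)
a=cv2.imread('pics/t10.png');b=cv2.imread('pics/t13.png');g=lambda i:cv2.cvtColor(i,6)
def sh(a,im,x,y,w,h):
    r=cv2.matchTemplate(g(im)[y-4:y+h+4,x-6:x+w+24],g(a)[y:y+h,x:x+w],cv2.TM_CCOEFF_NORMED);_,m,_,l=cv2.minMaxLoc(r);print('shift',l[0]-6,l[1]-4,round(m,2))
sh(a,im,355,172,75,22);sh(b,im,425,172,40,22)
for th in('pliers','empty_hanger_grip'):print(th,[np.round(r['bbox']).tolist() for r in find_in('top',th)[:1]])
```

```text
rail frame mm [  1.1 125.3 143.6] F [0.1 0.2 0.4] 19.32
shift 13 0 0.79
shift 0 0 0.81
pliers [[337.0, 277.0, 82.0, 22.0]]
empty_hanger_grip [[387.0, 329.0, 97.0, 47.0]]
```

The hanger has stayed 13 px (about 23 mm) on from its rest, and the pliers and empty hanger haven't moved. I'll let it settle briefly and hand in.

Call:
send_rows(plan=[{"translation": [0,0,0],"spin": 0,"grip": -1},{"translation": [0,0,0],"spin": 0,"grip": -1},{"translation": [0,0,0],"spin": 0,"grip": -1},{"translation": [0,0,0],"spin": 0,"grip": -1}])

```text
time: 19.8
position: [0.6357, 0.0843, 0.3327]
eef_rot: [-2.04, -2.387, 0.002]
contact_force: [0.4, 0.4, -0.2]
opening: 0.0
gripper_force: 0.0
```

```bash
python3 -c "
from workcell import bot
print(bot.close_job())"
```

```text
the job is handed in; nothing more can be done
None
```

The loaded hanger rolled down to the catch, and I pushed its ball through onto the buffer and backed the arm away; the pliers and empty hanger are unmoved, and I handed the job in at about 20 s (no verdict came back).

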